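# Shut the panel and hold the amplifier module on its spring contacts

## Robot

A 7-joint arm with a two-finger parallel gripper is mounted at the origin on the work surface. World frame = base frame: x ahead of the robot, y to its left, z up, the work surface at z = 0. Lengths are in mm, angles in rad, forces in N, time in s.
With the tool pointing down it reaches from about 350 to 900 mm from the base axis. Payload 8.1 kg.
Tool frame: the origin (TCP) lies at the very end of the fingers, on their centre line; the grasp point (between the pads) lies 19 mm behind it; y points along the fingers, x is the direction in which the jaws open and shut, and the axes are right-handed (so a half turn about y gives the same grasp; the last joint's range is limited). The gripper opens to 85 mm and grips with 20 to 120 N. Pads are 22 mm wide; open, the fingers measure 114 mm over their backs; the gripper's body (76 mm by 85 mm) begins 54 mm behind the grasp point. The pads swing forward as they close: fully open they stand 13 mm farther back than shut.
Start: joints at [-1.273, 0.434, 0.025, 1.573, -0.012, 1.134, -0.075], TCP at [243.874, 575.471, 231.323] pointing down, gripper open.
Joint ranges: [-2.62, 2.62], [-0.44, 2.09], [-1.27, 1.32], [0.08, 2.57], [-1.32, 4.46], [0.12, 2], [-2.74, 2.74]. Speed limits (rad/s): [2.22, 2.22, 3.01, 3.01, 3.14, 3.14, 3.14].

## Interface

Orientations are given as [roll, pitch, yaw] about the fixed x, y, z axes, in that order (R = Rz(yaw) Ry(pitch) Rx(roll)).
In Python, from bench import arm gives the robot as it stands.
- The arm moves only by the tool apply_moves, never from a script. Its argument "deltas" is text: rows parted by semicolons, each of 7 numbers parted by spaces: the turn, a rotation vector about the tool's x, y, z in degrees, then the shift along the tool's x, y, z in mm, then the closure, from -1 (fully open) to 1 (shut). In form: rx ry rz x y z fingers; .... A call has 1 to 10 rows; each row shifts and turns the commanded pose from where the row before left it, along the tool's axes as they then stand; what a row does not reach is not made up. A row lasts 1/10 s, in which the tool goes at most 50 mm and 8.59 degrees, less where a joint would pass 70% of its speed; a pose out of reach is approached as far as the arm can. A call is refused whole if a number of a shift passes 50 or a number of a turn 8.59, either way. A call with a gripper value outside its range is refused whole. The fingers move at their own pace and stop on an object; "grip_force" is the grip in N (left out, the last holds). Time passes only in rows, so rows that do not move let the fingers close. It gives the time, the measured TCP pose, the force and the opening at its end, in the units of the state.
- arm.observe(): the state, without advancing time (a new reading comes with each control period).
- arm.capture(name): name is "scene" or "top" or "wrist"; returns a dict with "frame" (384x512x3 uint8, red, green, blue), "camera_matrix" (3x3 intrinsics, pixels), "D" ([k1, k2, p1, p2, k3] as OpenCV has them; the pictures are not rectified), "cam_to_world" (4x4, takes a point from camera to world coordinates). Camera axes: x right, y up, looking along -z (the intrinsics and any distortion apply to the point x, -y, -z); pixel columns grow to the right and rows downward; lengths in mm; the calibration is good to about 2 mm. A picture is of the moment at which its call begins. There is no depth.
- arm.finish_job(): hands the job in, once; it reports no verdict.
The state is a dict: "time": time; "q": joint angles; "joint_vel": joint speeds; "effort": joint torques, N m; "ee_pos": TCP position; "orientation": TCP orientation; "wrist_force": force on the tool from outside, world axes, zero at the start; "moment": the same for the moment, N m; "gripper_width": opening from 0.0 (shut) to 1.0 (fully open).
Only numpy, scipy, OpenCV 4.12 (cv2) and the standard library are available. Lean on these libraries where they do the work, as an engineer would, in place of code of your own. Each camera call takes 0.05 s, during which the arm holds its last target. There are 200 camera calls.

## Task

On the test bench, push the instrument's hinged front panel shut until it clicks home on its catch. Then bring the finned amplifier module up to the blue sprung contact carriage on that panel, contact end first, centred and square with it, and press it steadily with about 9 N, so that the carriage's pointer stands in the green, never ramming the springs hard to the end of their travel. Finish while holding it pressed there, so that a colleague can drive the screws, and leave the bottle, the parts tray and the screwdriver where they are.

Things in the scene. Friction and masses are not known exactly. Their poses are not given: they have to be found in the camera images.
- chassis: instrument chassis fixed to the bench, 260 deep (x) by 320 wide (y) by 105 mm high, grey top. Origin: on the bench at the middle of its front plane; its x points into the chassis, y to its left as the robot sees it, z up. The panel lies against the front plane (x = 0) when shut
- door (a joint): opening angle of the hinged front panel: 0 shut and seated, grows as it opens towards the robot; upright hinge at the chassis's +y side. Stiff-moving, stays where it is left. A sprung ball catch resists from 0.07 rad to 0.025 rad (about 5 N at the free edge; let go there, the panel stays ajar or springs back), then pulls it home to 0
- door_hinge (a point): point on the panel's hinge axis, at bench height (chassis frame x 0, y 132 mm). Its axes turn with the panel: -y runs along the panel to its free edge 264 mm away, -x is the outward normal of the panel's outer face, z up. The panel is 8 mm thick (outer face at x = -8 mm) and stands from 6 to 101 mm above the bench
- door_push (a point): middle of the upper half of the black rubber push patch on the panel's outer face near its free edge, 226 mm from the hinge axis and 70 mm above the bench; the patch is 40 mm wide and 70 mm high. Axes as door_hinge
- carriage_face (a point): middle of the front of the blue contact pad, 44 wide by 40 mm high (12 to 52 mm above the bench); moves with carriage and panel. Axes as door_hinge: x is the pressing direction. At rest 55 mm out from the hinge plane, 132 mm from the hinge axis, 32 mm above the bench. A black guide rail each side (72 mm over both, 59 mm high) reaches 30 mm out from the hinge plane
- carriage (a joint): how far the carriage is pressed in, 0 to 0.020 m (hard stop). Springs: 3 N at 0 plus 0.6 N per mm, so 9 N at 0.010 m. A black pointer bar on the carriage moves with it over coloured strips on top of the rails: white 0 to 5 mm, green 5 to 15 mm, red 15 to 20 mm
- module: loose amplifier module, 90 long (x) by 44 wide (y) by 48 mm high, about 0.35 kg, aluminium with five dark fins along its top (above 34 mm). Its +x end is the contact end (gold face, orange stripe on top). Origin: centre of its underside. It may be gripped across its 44 mm width and slid on the bench or lifted
- module_front (a point): middle of the module's contact end face, 45 mm ahead of its origin and 32 mm above its underside; axes as the module's
- bottle: bystander: white plastic bottle, 52 mm across, 110 mm high, blue cap; origin at the centre of its underside
- tray: bystander: blue screw tray, 90 x 70 x 24 mm; origin at the centre of its underside
- driver: bystander: orange-handled screwdriver lying on the bench, about 200 mm long along its x; origin below its middle

How it is judged (in metres and radians):
On the way, in this order (a step that is already met when the one before it is completed fails the run):
1. the panel is shut and seated on its catch, the module not yet on the carriage (value of joint door below 0.015 rad and distance between module_front and carriage_face above 0.03 m), for 0.3 s.
2. the module presses on the carriage with the pointer in the green (value of joint carriage between 0.004 and 0.016 m and contact force between module and door above 4.5 N), for 0.3 s.
At the end, for the whole second after the job is handed in: The panel is seated (under 0.015 rad); the gripper holds the module still, contact end against the pad, within 6 mm sideways, square and level within 0.09 rad, pressing with 4.5 to 14 N with the carriage 4 to 16 mm in; bottle, tray and screwdriver within 30 mm of where they stood (all of step 2 and value of joint door below 0.015 rad and contact force between module and door below 14 N and y of module_front in the frame of carriage_face between -0.006 and 0.006 m and distance between module_front and carriage_face below 0.014 m and angle between the x axis of module and the x axis of carriage_face, either way round below 0.09 rad and angle between module's own z axis and vertical below 0.09 rad and contact force between the fingers and module above 1 N and linear speed of module below 0.01 m/s and distance of each of bottle, tray, driver from where it was at the start of the episode below 0.03 m); the arm keeps its last pose, push and grip.
It fails at once if the module is rammed against the carriage with more than 22 N (contact force between module and door above 22 N).
It fails at once if the bottle, tray or screwdriver is displaced by more than 30 mm (distance of any of bottle, tray, driver from where it was at the start of the episode above 0.03 m).
It also fails if it takes over 58 s, if anything falls off the work surface, if the arm or the gripper's body presses on something with over 40 N, if the wrist force passes 120 N, or if a joint passes its speed limit or range.

## Working session

There is one attempt and no reset: what is moved stays moved. The work goes in short steps, Python scripts to look and compute and a tool call to move; the robot and the scene stay as the last step left them, time stands still between calls to the robot, and variables do not carry over. Pictures are saved under pics/ and viewed, about 8 in all and at most 12, crops included, and the job is handed in when it is done.

Besides the shell and the picture viewer there is one more tool, called after "Emit:" in YAML: its name, and indented under it one key for each argument. apply_moves: Moves the arm, as the interface text tells. Its arguments: {"type":"object","properties":{"deltas":{"type":"string"},"grip_force":{"type":"number"}},"required":["deltas"]}

```bash
mkdir -p pics; cat > h.py <<'E'
import numpy as np, cv2, pickle
from scipy.spatial.transform import Rotation as R
from bench import arm
def cap(n,save=None):
    c=arm.capture(n)
    if save: cv2.imwrite(f'pics/{save}.png',cv2.cvtColor(c['frame'],cv2.COLOR_RGB2BGR)); pickle.dump(c,open(f'pics/{save}.pkl','wb'))
    return c
def ray(c,uv,z):
    p=cv2.undistortPoints(np.array(uv,float).reshape(-1,1,2),np.array(c['camera_matrix']),np.array(c['D'])).reshape(-1,2)
    T=np.array(c['cam_to_world']); d=np.c_[p[:,0],-p[:,1],-np.ones(len(p))]@T[:3,:3].T; o=T[:3,3]
    return o+d*((z-o[2])/d[:,2])[:,None]
def proj(c,P):
    T=np.linalg.inv(np.array(c['cam_to_world'])); X=np.atleast_2d(P)@T[:3,:3].T+T[:3,3]
    X=X*[1,-1,-1]
    return cv2.projectPoints(X,np.zeros(3),np.zeros(3),np.array(c['camera_matrix']),np.array(c['D']))[0].reshape(-1,2)
E
python3 - <<'E'
from h import *
s=arm.observe(); print(s)
print(R.from_euler('xyz',s['orientation']).as_matrix().round(3))
for n in('scene','top'):
    c=cap(n,n+'0'); print(np.array(c['cam_to_world']).round(2),c['camera_matrix'],c['D'])
E
```

```text
{'time': 0.0, 'q': array([-1.27259101,  0.43523951,  0.02496796,  1.57416428, -0.01161564,
        1.13397285, -0.07510274]), 'joint_vel': array([ 4.09216886e-05, -6.65965829e-04, -1.32055884e-03, -3.14537170e-04,
       -3.39587243e-04,  9.35804213e-05, -9.14311937e-04]), 'effort': array([-8.55953404e-04, -6.70464849e+01,  1.02460094e+00, -3.16213632e+01,
        1.54863345e-02,  1.23955251e-02, -1.97344059e-05]), 'ee_pos': array([243.68879702, 574.95489338, 230.48964972]), 'orientation': array([-1.57092873,  0.0016335 ,  1.16991557]), 'wrist_force': array([-0.91260254, -0.27264485,  0.17369787]), 'moment': array([ 0.01168313, -0.00538118,  0.00223632]), 'gripper_width': 1.0027798282272686}
[[ 0.39  -0.001 -0.921]
 [ 0.921 -0.002  0.39 ]
 [-0.002 -1.    -0.   ]]
[[-6.10000e-01 -6.60000e-01  4.40000e-01  1.00169e+03]
 [ 8.00000e-01 -5.10000e-01  3.30000e-01  3.28290e+02]
 [ 0.00000e+00  5.50000e-01  8.40000e-01  8.59970e+02]
 [ 0.00000e+00  0.00000e+00  0.00000e+00  1.00000e+00]] [[380.12070648   0.         255.10931567]
 [  0.         380.12070648 194.63387999]
 [  0.           0.           1.        ]] [-0.10200972  0.          0.          0.          0.        ]
[[ 2.0000e-02  9.7000e-01 -2.3000e-01  3.0105e+02]
 [-1.0000e+00  2.0000e-02 -0.0000e+00  8.5400e+00]
 [ 0.0000e+00  2.3000e-01  9.7000e-01  1.2891e+03]
 [ 0.0000e+00  0.0000e+00  0.0000e+00  1.0000e+00]] [[451.20434883   0.         251.80270027]
 [  0.         451.20434883 195.40595818]
 [  0.           0.           1.        ]] [-0.16950301  0.          0.          0.          0.        ]
```

View pics/scene0.png

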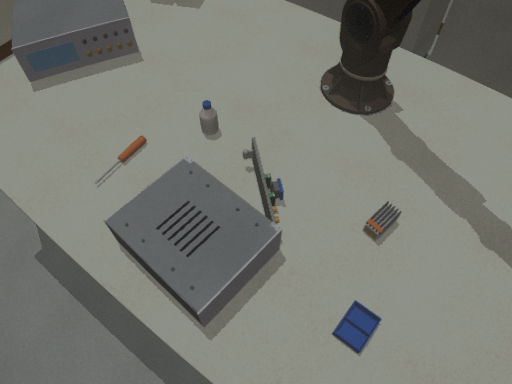

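View pics/top0.png

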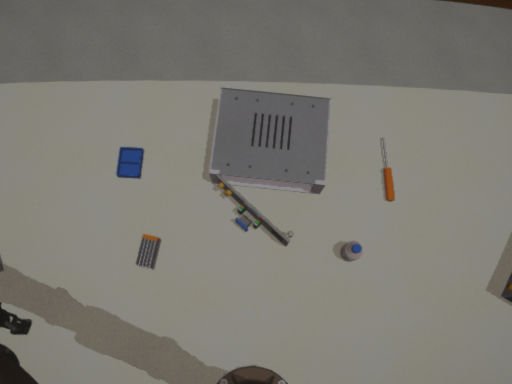

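The scene view shows the bottle (208,118), screwdriver (120,160), chassis, ajar panel, module (382,220) and tray (357,326). In the top view, up is +x and left is +y. The module is at (148,251) with its orange end up, and the panel runs from the hinge near (215,180) to its free edge at (288,242).

```bash
python3 - <<'E'
from h import *
c=pickle.load(open('pics/top0.pkl','rb')); b=cv2.cvtColor(c['frame'],cv2.COLOR_RGB2BGR)
cv2.imwrite('pics/crop1.png',cv2.resize(b[80:280,110:370],None,fx=3,fy=3,interpolation=cv2.INTER_CUBIC))
hsv=cv2.cvtColor(b,cv2.COLOR_BGR2HSV)
om=cv2.inRange(hsv,(3,150,80),(15,255,255)); n,l,st,ce=cv2.connectedComponentsWithStats(om)
for i in range(1,n):
    if st[i,4]>8: print('orange',st[i],ce[i],cv2.minAreaRect(np.argwhere(l==i)[:,::-1].astype(np.float32)))
bm=cv2.inRange(hsv,(105,120,60),(130,255,255)); n,l,st,ce=cv2.connectedComponentsWithStats(bm)
for i in range(1,n):
    if st[i,4]>8: print('blue',st[i],ce[i],cv2.minAreaRect(np.argwhere(l==i)[:,::-1].astype(np.float32)))
# module whole: non-bench region
m=((hsv[...,2]<140)|(hsv[...,1]>120)).astype(np.uint8)[225:275,125:170]
n,l,st,ce=cv2.connectedComponentsWithStats(m)
for i in range(1,n):
    if st[i,4]>100: print('mod',st[i],ce[i]+[125,225],cv2.minAreaRect(np.argwhere(l==i)[:,::-1].astype(np.float32)+[125,225]))
crop=cv2.resize(b[228:275,128:168],None,fx=10,fy=10,interpolation=cv2.INTER_CUBIC); cv2.imwrite('pics/crop2.png',crop)
E
```

```text
orange [384 168  10  32 227] [388.62995595 184.07488987] ((388.6885681152344, 183.57379150390625), (31.506439208984375, 7.423930644989014), 84.80557250976562)
orange [143 235  15   6  51] [149.8627451  237.17647059] ((149.9412078857422, 237.2353057861328), (14.55213737487793, 3.395498752593994), 14.03624439239502)
blue [117 147  25  30 630] [129.38412698 162.04603175] ((129.29232788085938, 161.66152954101562), (22.326250076293945, 29.768335342407227), 7.125016689300537)
blue [236 219  11  11  39] [241.35897436 223.84615385] ((241.5, 223.5), (14.142136573791504, 2.82842755317688), 45.0)
blue [353 244   8   9  55] [356.4        248.18181818] ((356.5, 248.0), (8.0, 7.0), 90.0)Traceback (most recent call last):
  File "<stdin>", line 15, in <module>
cv2.error: OpenCV(4.12.0) /io/opencv/modules/imgproc/src/convhull.cpp:143: error: (-215:Assertion failed) total >= 0 && (depth == CV_32F || depth == CV_32S) in function 'convexHull'
```

View pics/crop1.png

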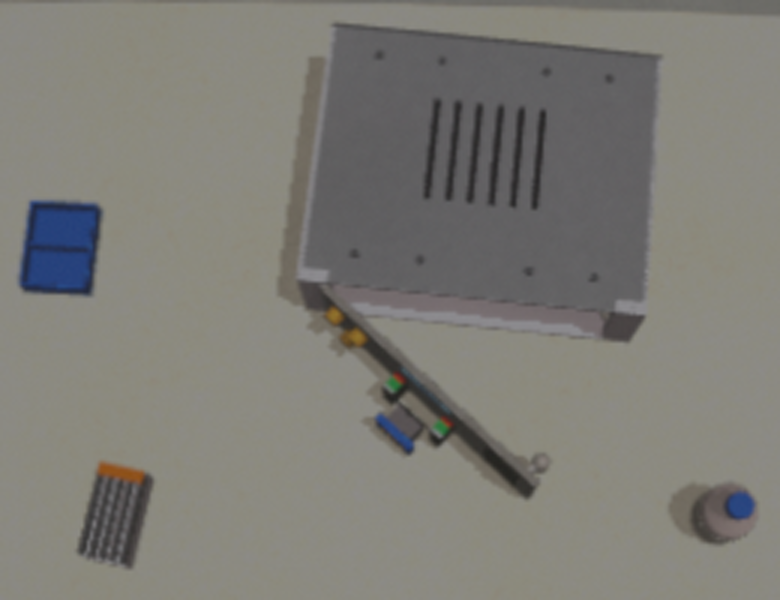

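The crop shows the chassis top corners at about (333,25), (659,57), (300,272) and (644,305), the open panel's free edge near (533,490), and the blue pad on its outer face near (395,432).

```bash
python3 - <<'E'
from h import *
c=pickle.load(open('pics/top0.pkl','rb'))
def P(l,z): return ray(c,(np.array(l,float)+.5)/3+[109.5,79.5],z)
k=P([(333,25),(659,57),(644,304),(300,272)],105); print('chassis BL BR FR FL\n',k.round(1))
for i in range(4): print(np.linalg.norm(k[i]-k[i-1]).round(1),end=' ')
ax=[k[0]-k[3],k[1]-k[2],]; ay=[k[0]-k[1],k[3]-k[2]]
print('yaw',[np.degrees(np.arctan2(a[1],a[0])).round(2) for a in ax],[np.degrees(np.arctan2(-a[0],a[1])).round(2) for a in ay])
print('door free edge',P([(537,488),(527,495)],101).round(1))
print('door line top',P([(330,290),(537,488)],101).round(1))
print('pad top',P([(378,417),(410,450)],52).round(1))
m=P([(99,463),(146,469),(124,566),(78,553)],48); print('module\n',m.round(1)); 
for i in range(4): print(np.linalg.norm(m[i]-m[i-1]).round(1),end=' ')
s=ray(c,[149.9,237.2],48);print('stripe',s)
print('bottle cap',ray(c,[356.5,248],110),'tray',ray(c,[129.3,161.7],24),'driver',ray(c,[388.6,184],15))
# 8x module crop
b=cv2.cvtColor(c['frame'],cv2.COLOR_RGB2BGR)
x=cv2.resize(b[228:275,128:168],None,fx=12,fy=12,interpolation=cv2.INTER_CUBIC); 
y=cv2.resize(b[160:215,200:235],None,fx=10,fy=10,interpolation=cv2.INTER_CUBIC)
o=np.zeros((564,800,3),np.uint8);o[:564,:480]=x;o[:550,480:800]=y[:,:320];cv2.imwrite('pics/crop2.png',o)
E
```

```text
chassis BL BR FR FL
 [[ 899.5  110.   105. ]
 [ 874.1 -204.2  105. ]
 [ 627.3 -184.3  105. ]
 [ 650.4  129.8  105. ]]
249.9 315.2 247.5 314.9 yaw [np.float64(-4.55), np.float64(-4.62)] [np.float64(-4.62), np.float64(-4.19)]
door free edge [[457.8 -87.6 101. ]
 [451.4 -78.8 101. ]]
door line top [[635.  102.  101. ]
 [457.8 -87.6 101. ]]
pad top [[527.4  56.5  52. ]
 [497.1  26.   52. ]]
module
 [[477.9 316.2  48. ]
 [473.6 271.3  48. ]
 [383.1 286.3  48. ]
 [393.5 330.2  48. ]]
85.6 45.1 91.8 45.2 stripe [[469.52732033 294.97334823  48.        ]]
bottle cap [[ 444.56120402 -267.18168779  110.        ]] tray [[696.41850624 379.72247192  24.        ]] driver [[ 647.81250452 -392.22529129   15.        ]]
```

View pics/crop2.png

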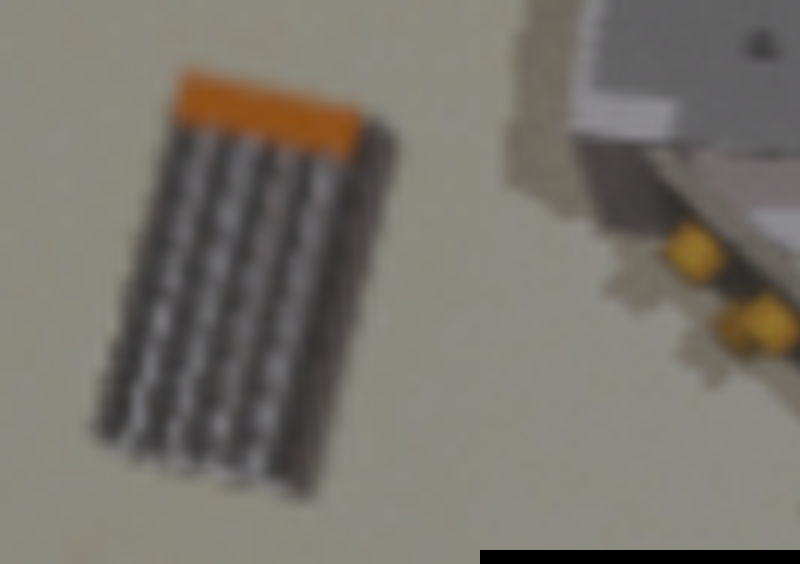

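Module corners in the zoomed crop: front (183,72) and (365,110), tail (95,435). The chassis front-left corner is at (570,135), slightly nearer the robot than I read before.

```bash
cat > geo.py <<'E'
from h import *
c=pickle.load(open('pics/top0.pkl','rb'))
def P(l,z,f=3,o=(110,80)): return ray(c,(np.array(l,float)+.5)/f+np.array(o)-.5,z)
k=P([(333,25),(659,57),(642,314),(297,281)],105)
E
python3 - <<'E'
from geo import *
print(k.round(1)); 
for i in range(4): print(np.linalg.norm(k[i]-k[i-1]).round(1),end=' ')
m=P([(183,72),(365,110),(95,437)],48,12,(128,228)); print('\nmodule',m.round(1))
y=m[0]-m[1];x=m[0]-m[2]; print(np.linalg.norm(y),np.linalg.norm(x),'yaw',np.degrees(np.arctan2(-y[0],y[1])),np.degrees(np.arctan2(x[1],x[0])))
print('centre',(m[1]+m[2])/2)
yaw=np.radians(-4.6); ex=np.array([np.cos(yaw),np.sin(yaw)]);ey=np.array([-ex[1],ex[0]])
C=k.mean(0)[:2]; O=C-130*ex; H=O+132*ey; print('C',C,'O',O,'H',H)
f=P([(537,488),(527,495)],101)[:,:2]
for q in f: d=q-H; print('free edge',np.linalg.norm(d),'angle',np.degrees(np.arctan2(d@-ex,d@-ey)))
th=np.arctan2((f[0]-H)@-ex,(f[0]-H)@-ey)
for t in np.linspace(th,0,6):
    n=-np.cos(t)*ex+np.sin(t)*ey; al=-np.cos(t)*ey-np.sin(t)*ex
    p=H+226*al+8*n; print(np.degrees(t).round(1),'patch',p.round(1),'n',n.round(3))
E
```

```text
[[ 899.5  110.   105. ]
 [ 874.1 -204.2  105. ]
 [ 617.9 -182.3  105. ]
 [ 641.7  132.1  105. ]]
258.7 315.2 257.1 315.4 
module [[479.2 315.9  48. ]
 [471.6 272.2  48. ]
 [393.6 330.8  48. ]]
44.391614874635806 86.96429111048046 yaw -9.92725343131502 -9.860562730928294
centre [432.57221766 301.52493919  48.        ]
C [758.29374554 -36.11406911] O [628.71249134 -25.68820895] H [639.29874935 105.88660301]
free edge 265.2947616174838 angle 38.5628260428637
free edge 263.46487327823587 angle 40.88629456931416
38.6 patch [478.9 -53.5] n [-0.729  0.684]
30.9 patch [501.7 -73.6] n [-0.815  0.58 ]
23.1 patch [527.  -90.4] n [-0.885  0.465]
15.4 patch [ 554.4 -103.7] n [-0.94   0.342]
7.7 patch [ 583.3 -113.2] n [-0.977  0.213]
0.0 patch [ 613.2 -118.7] n [-0.997  0.08 ]
```

Emit:
apply_moves:
  deltas: "0 -6.1 0 0 0 0 1;0 -6.1 0 0 0 0 1;0 -6.1 0 0 0 0 1;0 0 0 -20 0 -8 1;0 0 0 -36 0 -15 1;0 0 0 -36 0 -15 1;0 0 0 -36 0 -15 1;0 0 0 -36 0 -15 1;0 0 0 -36 0 -15 1;0 0 0 -36 0 -15 1"
  grip_force: 40

```text
time: 1.1
ee_pos: [322.5, 330.5, 231.1]
orientation: [-1.571, 0.0, 1.489]
wrist_force: [1.6, -0.6, 0.3]
gripper_width: -0.003
```

Emit:
apply_moves:
  deltas: "0 0 0 -36 0 -15 1;0 0 0 -36 0 -15 1;0 0 0 -36 0 -15 1;0 0 0 -36 10 -15 1;0 0 0 -36 15 -15 1;0 0 0 -36 25 -15 1;0 0 0 -36 30 -15 1;0 0 0 -36 30 -15 1;0 0 0 -26 30 -10 1;0 0 0 0 20 0 1"

```text
time: 2.1
ee_pos: [426.3, 4.7, 69.7]
orientation: [-1.57, 0.002, 1.484]
wrist_force: [-0.7, 1.1, 0.7]
gripper_width: -0.005
```

```bash
cat > st.py <<'E'
from h import *
s=arm.observe(); M=R.from_euler('xyz',s['orientation']).as_matrix()
print('t',s['time'],'p',s['ee_pos'].round(1),'a',np.degrees(np.arctan2(M[1,0],M[0,0])).round(2),'tilt',M[2].round(3),'F',s['wrist_force'].round(2),'w',s['gripper_width'])
E
python3 st.py; python3 - <<'E'
from h import *
cap('wrist','w1')
E
```

```text
t 2.1 p [426.3   4.7  69.7] a 85.01 tilt [-0.002 -1.     0.001] F [-0.67  1.14  0.69] w -0.005104646125766874
```

View pics/w1.png

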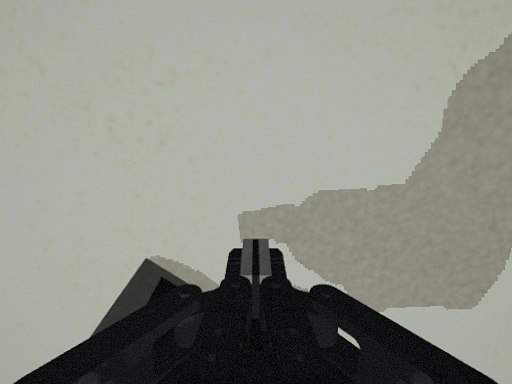

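The wrist view shows the closed fingertips at (256,240), with the panel at lower left beyond them and a clear bench around. I'll push now.

Emit:
apply_moves:
  deltas: "0 0 0 -15 15 -16 1;0 0 0 -15 0 -16 1;0 0 0 -15 0 -15 1;0 0 0 -7 0 -8 1;0 0 0 -7 0 -8 1;0 0 0 -7 0 -9 1;0 0 0 -5 0 -9 1;0 0 0 -5 0 -9 1;0 0 0 -6 0 -8 1;0 0 0 0 0 0 1"

```text
time: 3.15
ee_pos: [518.6, -82.2, 56.4]
orientation: [-1.572, 0.001, 1.488]
wrist_force: [0.4, 0.2, 0.3]
gripper_width: 0.001
```

Emit:
apply_moves:
  deltas: "0 0 0 -4 0 -9 1;0 0 0 -4 0 -9 1;0 0 0 -4 0 -10 1;0 0 0 -3 0 -10 1;0 0 0 -3 0 -10 1;0 0 0 -2 0 -9 1;0 0 0 -1 0 -5 1;0 0 0 -1 0 -5 1;0 0 0 -1 0 -5 1;0 0 0 0 0 0 1"

```text
time: 4.15
ee_pos: [585.6, -109.8, 55.5]
orientation: [-1.567, -0.0, 1.489]
wrist_force: [-5.1, 0.6, -1.4]
gripper_width: -0.0
```

```bash
python3 st.py; python3 - <<'E'
from h import *
c=cap('top','t1'); b=cv2.cvtColor(c['frame'],cv2.COLOR_RGB2BGR)
cv2.imwrite('pics/t1c.png',cv2.resize(b[150:280,200:360],None,fx=4.5,fy=4.5,interpolation=cv2.INTER_CUBIC))
E
```

```text
t 4.15 p [ 585.6 -109.8   55.5] a 85.31 tilt [ 0.    -1.     0.004] F [-5.08  0.64 -1.42] w -3.1661617618380294e-05
```

View pics/t1c.png

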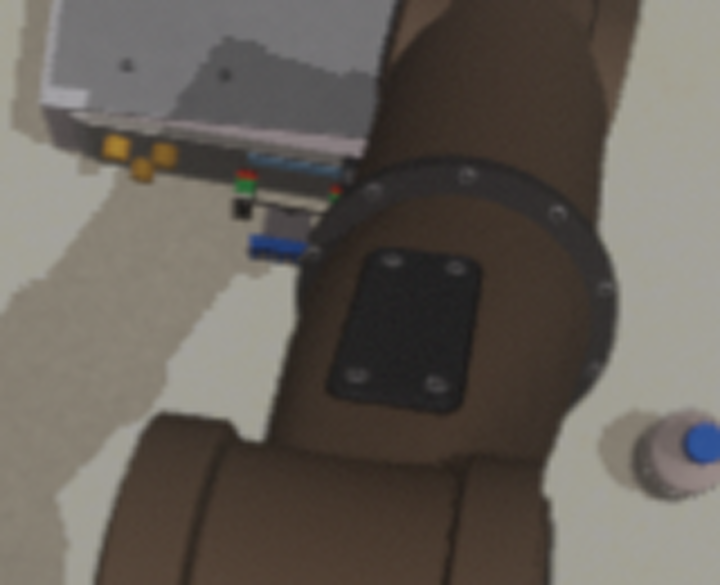

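The panel is nearly shut, with a thin gap left and the wrist reading 5 N. I'll keep going through the catch.

Emit:
apply_moves:
  deltas: "0 0 0 -1 0 -4 1;0 0 0 0 0 -4 1;0 0 0 -1 0 -4 1;0 0 0 0 0 -3 1;0 0 0 0 0 -3 1;0 0 0 0 0 0 1"

```text
time: 4.8
ee_pos: [600.3, -113.0, 54.5]
orientation: [-1.561, -0.0, 1.489]
wrist_force: [-15.3, 1.2, 2.0]
gripper_width: -0.001
```

```bash
python3 st.py
```

```text
t 4.8 p [ 600.3 -113.    54.5] a 85.3 tilt [ 0.   -1.    0.01] F [-15.33   1.19   1.97] w -0.0007835345744581213
```

Emit:
apply_moves:
  deltas: "0 0 0 0 0 -3 1;0 0 0 0 0 -3 1;0 0 0 0 0 0 1;0 0 0 0 0 0 1;0 0 0 0 0 0 1"

```text
time: 5.3
ee_pos: [600.0, -113.0, 52.4]
orientation: [-1.55, -0.001, 1.488]
wrist_force: [-29.9, 2.4, -4.0]
gripper_width: 0.002
```

It hit a rigid stop: 30 N with no further travel. I'll back off, lift and open.

Emit:
apply_moves:
  deltas: "0 0 0 0 0 10 1;0 0 0 0 0 20 1;0 0 0 0 0 30 1;0 0 0 0 -20 30 1;0 0 0 0 -40 20 -1;0 0 0 0 -40 10 -1;0 0 0 30 -20 8 -1;0 0 0 40 0 6 -1;0 0 0 40 0 6 -1;0 0 0 40 0 6 -1"

```text
time: 6.3
ee_pos: [478.8, 49.3, 177.5]
orientation: [-1.575, -0.001, 1.489]
wrist_force: [0.8, 1.1, 0.2]
gripper_width: 0.994
```

Emit:
apply_moves:
  deltas: "0 2.6 0 40 0 5 -1;0 2.6 0 40 0 4 -1;0 0 0 40 0 0 -1;0 0 0 40 0 0 -1;0 0 0 30 0 0 -1;0 0 0 0 0 0 -1;0 0 0 0 0 0 -1"

```text
time: 7.0
ee_pos: [496.5, 237.2, 176.5]
orientation: [-1.572, -0.001, 1.4]
wrist_force: [-0.3, -1.3, 0.4]
gripper_width: 1.004
```

```bash
python3 st.py;python3 - <<'E'
from h import *
cap('wrist','w2'); c=cap('top','t2')
b=cv2.cvtColor(c['frame'],cv2.COLOR_RGB2BGR)
cv2.imwrite('pics/t2c.png',cv2.resize(b[155:235,200:330],None,fx=6,fy=6,interpolation=cv2.INTER_CUBIC))
E
```

```text
t 7.0 p [496.5 237.2 176.5] a 80.21 tilt [ 0.001 -1.    -0.001] F [-0.32 -1.28  0.38] w 1.004098839681091
```

View pics/t2c.png

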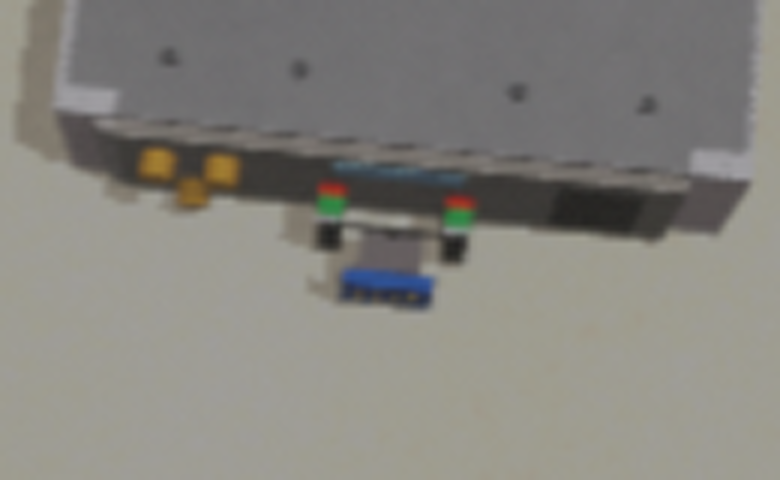

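View pics/w2.png

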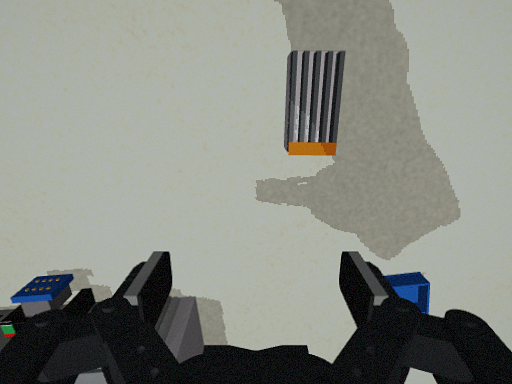

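The top crop shows the panel flush against the chassis front and the pad at about (388,280). The wrist view shows the module at (317,103) with its orange stripe toward the bottom. Next I'll refine both positions by mask.

```bash
python3 - <<'E'
from h import *
c=pickle.load(open('pics/w2.pkl','rb')); h=cv2.cvtColor(c['frame'],cv2.COLOR_RGB2HSV)
om=cv2.inRange(h,(3,150,80),(18,255,255)); n,l,st,ce=cv2.connectedComponentsWithStats(om); i=1+st[1:,4].argmax()
pts=np.argwhere(l==i)[:,::-1].astype(np.float32); W=ray(c,pts,48)[:,:2].astype(np.float32)
r=cv2.minAreaRect(W); print('stripe world',st[i],r, cv2.boxPoints(r).round(1).tolist())
# corners by eye of top face
m=ray(c,[(289,155.5),(336,155.5),(344.5,51.5),(294,51.5)],48); print(m.round(1),[np.linalg.norm(m[j]-m[j-1]).round(1) for j in range(4)])
for nm in('t2','w2'):
    c=pickle.load(open(f'pics/{nm}.pkl','rb')); h=cv2.cvtColor(c['frame'],cv2.COLOR_RGB2HSV)
    bm=cv2.inRange(h,(105,120,50),(130,255,255)); n,l,st,ce=cv2.connectedComponentsWithStats(bm)
    for i in range(1,n):
        if st[i,4]>30:
            W=ray(c,np.argwhere(l==i)[:,::-1].astype(np.float32),52)[:,:2].astype(np.float32); r=cv2.minAreaRect(W); print(nm,st[i],r,cv2.boxPoints(r).round(1).tolist())
c=pickle.load(open('pics/t2.pkl','rb'))
def P(l,z): return ray(c,(np.array(l,float)+.5)/6+[199.5,154.5],z).round(1)
print('door outer top edge L,R',P([(110,137),(688,189)],101)); print('pointer/rails',P([(318,184),(475,199)],59)); print('pad top F',P([(342,288),(433,293)],52),'pad top back',P([(345,268),(434,277)],52))
E
```

```text
stripe world [288 142  49  13 614] ((467.3507080078125, 293.3933410644531), (44.30081558227539, 11.113861083984375), 80.19159698486328) [[458.1000061035156, 272.5], [469.1000061035156, 270.6000061035156], [476.6000061035156, 314.29998779296875], [465.6000061035156, 316.20001220703125]]
[[470.7 271.8  48. ]
 [478.2 315.   48. ]
 [391.8 329.   48. ]
 [384.5 287.5  48. ]] [np.float64(87.6), np.float64(43.9), np.float64(87.5), np.float64(42.2)]
t2 [257 200  15   4  39] ((578.648193359375, -21.80442237854004), (39.70078659057617, 7.634790420532227), 84.79539489746094) [[573.0, -41.20000076293945], [580.5999755859375, -41.900001525878906], [584.2999877929688, -2.4000000953674316], [576.5999755859375, -1.7000000476837158]]
t2 [353 245   8   8  53] ((450.2413330078125, -280.73004150390625), (19.521211624145508, 20.082828521728516), 0.7012173533439636) [[440.3999938964844, -270.79998779296875], [440.6000061035156, -290.8999938964844], [460.1000061035156, -290.70001220703125], [459.8999938964844, -270.6000061035156]]
w2 [ 384  272   46   43 1091] ((636.8199462890625, 383.5670166015625), (71.78108215332031, 33.24177932739258), 33.73060607910156) [[597.7000122070312, 377.5], [616.2000122070312, 349.79998779296875], [675.9000244140625, 389.70001220703125], [657.4000244140625, 417.29998779296875]]
w2 [ 11 274  62  29 964] ((568.5040283203125, -7.225299835205078), (28.668241500854492, 76.0592041015625), 27.451580047607422) [[538.2999877929688, 19.899999618530273], [573.2999877929688, -47.599998474121094], [598.7999877929688, -34.400001525878906], [563.7000122070312, 33.099998474121094]]
door outer top edge L,R [[ 631.8  106.7  101. ]
 [ 613.4 -157.   101. ]]
pointer/rails [[622.8  11.5  59. ]
 [617.2 -62.3  59. ]]
pad top F [[574.6  -0.8  52. ]
 [573.2 -43.5  52. ]] pad top back [[584.2  -2.1  52. ]
 [580.8 -43.8  52. ]]
```

Emit:
apply_moves:
  deltas: "0 0 0 13 20 19 -1;0 0 0 13 20 19 -1;0 0 0 13 20 19 -1;0 0 0 12.4 20 18.8 -1;0 0 0 0 20 0 -1;0 0 0 0 20 0 -1;0 0 0 0 20 0 -1;0 0 0 0 10 0 -1;0 0 0 0 10 0 -1;0 0 0 0 0 0 -1"

```text
time: 8.1
ee_pos: [430.0, 299.4, 15.7]
orientation: [-1.57, 0.001, 1.398]
wrist_force: [-0.1, -0.1, -0.6]
gripper_width: 1.003
```

```bash
python3 st.py
```

```text
t 8.1 p [430.  299.4  15.7] a 80.08 tilt [-0.001 -1.     0.001] F [-0.1  -0.12 -0.61] w 1.0029219787163803
```

Emit:
apply_moves:
  deltas: "0 0 0 1 5 0 -1;0 0 0 0 2 0 0;0 0 0 0 0 0 1;0 0 0 0 0 0 1;0 0 0 0 0 0 1;0 0 0 0 0 0 1;0 0 0 0 0 0 1;0 0 0 0 0 0 1"
  grip_force: 50

```text
time: 8.9
ee_pos: [430.5, 301.4, 9.8]
orientation: [-1.571, -0.001, 1.399]
wrist_force: [-0.4, -1.3, 5.9]
gripper_width: 0.507
```

Emit:
apply_moves:
  deltas: "0 0 0 0 -2 0 1;0 0 0 0 -2 0 1;0 0 0 0 -2 0 1;0 0 0 0 0 0 1;0 0 0 0 0 0 1"

```text
time: 9.4
ee_pos: [430.1, 301.1, 15.3]
orientation: [-1.571, 0.0, 1.399]
wrist_force: [-0.8, -0.3, -3.3]
gripper_width: 0.507
```

```bash
python3 st.py
```

```text
t 9.4 p [430.1 301.1  15.3] a 80.13 tilt [-0. -1.  0.] F [-0.79 -0.3  -3.3 ] w 0.5068598987486486
```

Emit:
apply_moves:
  deltas: "0 -2.75 0 0 0 0 1;0 -2.75 0 -10 0 -2 1;0 0 0 -30 0 -8 1;0 0 0 -40 0 -11 1;0 0 0 -40 0 -11 1;0 0 0 -40 0 -11 1;0 0 0 -40 0 -11 1;0 0 0 -40 0 -11 1;0 0 0 -40 0 -11 1;0 0 0 -20 0 -6 1"

```text
time: 10.4
ee_pos: [488.9, -8.8, 15.3]
orientation: [-1.571, 0.002, 1.49]
wrist_force: [-0.1, 0.1, -3.1]
gripper_width: 0.504
```

Emit:
apply_moves:
  deltas: "0 0 0 -10.6 2 -1.2 1;0 0 0 0 1 0 1;0 0 0 0 0 0 1;0 0 0 0 0 0 1;0 0 0 0 0 0 1"

```text
time: 10.9
ee_pos: [488.9, -13.3, 12.3]
orientation: [-1.571, -0.001, 1.497]
wrist_force: [0.2, 0.2, -4.5]
gripper_width: 0.507
```

```bash
python3 st.py; python3 - <<'E'
from h import *
for n in('scene','wrist','top'): cap(n,n+'3')
a=[]
b=cv2.imread('pics/scene3.png'); b=cv2.resize(b[140:240,200:330],None,fx=4,fy=4,interpolation=cv2.INTER_CUBIC)
t=cv2.imread('pics/top3.png'); t=cv2.resize(t[180:260,215:295],None,fx=3,fy=3,interpolation=cv2.INTER_CUBIC)
w=cv2.imread('pics/wrist3.png'); w=cv2.resize(w,(512//2,384//2))
o=np.zeros((400,780,3),np.uint8); o[:400,:520]=b; o[:200,524:780]=t[40:,:][:200,:240].repeat(1,0) if 0 else cv2.resize(t,(256,200)); o[204:396,524:780]=w
cv2.imwrite('pics/m3.png',o)
E
```

```text
t 10.9 p [488.9 -13.3  12.3] a 85.77 tilt [ 0.001 -1.     0.   ] F [ 0.18  0.24 -4.55] w 0.5068823458434446
```

View pics/m3.png

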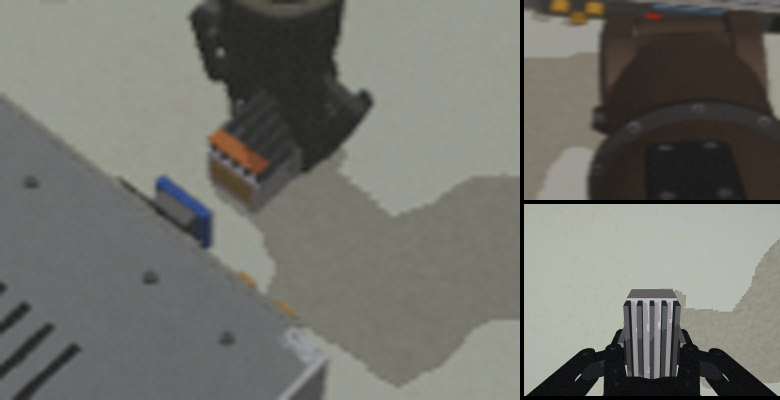

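The scene view shows the gripped module (stripe near (238,150)) facing the blue pad (185,212), roughly in line. I'll quantify that from the same camera so its bias cancels.

```bash
python3 - <<'E'
from h import *
c=pickle.load(open('pics/scene3.pkl','rb')); h=cv2.cvtColor(c['frame'],cv2.COLOR_RGB2HSV)
om=cv2.inRange(h,(3,130,60),(16,255,255))[:,:275]; om[:160]=0; om[200:]=0; om[:,:245]=0
n,l,st,ce=cv2.connectedComponentsWithStats(om); i=1+st[1:,4].argmax(); W=ray(c,np.argwhere(l==i)[:,::-1].astype(np.float32),51)[:,:2].astype(np.float32); r=cv2.minAreaRect(W); print(st[i],r)
f=lambda l:(np.array(l,float)+.5)/4+[199.5,139.5]
print('pad top edge front', ray(c,f([(164,176),(213,211)]),52).round(1),'proj expected', ((proj(c,[[575.6,.5,52],[572.2,-43.4,52],[571.6,-43.4,12],[573.9+10,-21.3,59]])-[199.5,139.5])*4-.5).round(0).tolist())
print('module front top edge',ray(c,f([(208,150),(258,178)]),51).round(1))
e=np.array([.997,-.0767]);p=np.array([573.9,-21.6]);q=np.array(r[0])
print('lateral of stripe centre rel pad', (q-p)@[.0767,.997],'ahead',(q-p)@e+5.5)
b=cv2.imread('pics/scene3.png'); o=cv2.resize(b[165:210,230:285],None,fx=14,fy=13,interpolation=cv2.INTER_CUBIC); cv2.imwrite('pics/z3.png',o)
E
```

```text
[253 173  14  10  59] ((529.408447265625, -17.350980758666992), (40.796112060546875, 11.775439262390137), 85.71395874023438)
pad top edge front [[574.7 -43.8  52. ]
 [577.1  -2.   52. ]] proj expected [[217.0, 211.0], [167.0, 174.0], [169.0, 207.0], [182.0, 197.0]]
module front top edge [[540.4 -34.3  51. ]
 [538.4   5.1  51. ]]
lateral of stripe centre rel pad 0.8237700888824495 ahead -39.18397785198209
```

View pics/z3.png

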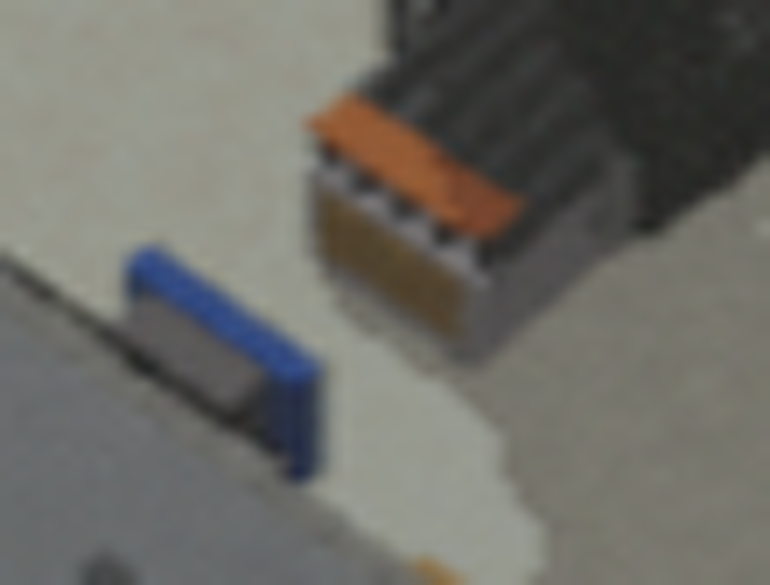

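The pad's front top edge runs (155,243)–(325,362) and the module's front top edge (310,125)–(480,240), nearly parallel.

```bash
python3 - <<'E'
from h import *
c=pickle.load(open('pics/scene3.pkl','rb'))
f=lambda l:(np.array(l,float)+.5)/[14,13]+[229.5,164.5]
a=ray(c,f([(155,243),(325,362)]),52)[:,:2]; b=ray(c,f([(310,125),(480,240)]),51)[:,:2]
for x in(a,b): print(x.round(1),np.linalg.norm(x[1]-x[0]),np.degrees(np.arctan2(-(x[1]-x[0])[0],(x[1]-x[0])[1])))
d=b.mean(0)-a.mean(0); print('lat',d@[.0767,.997],'fwd',d@[.997,-.0767])
E
```

```text
[[573.8 -44.6]
 [577.3  -2.2]] 42.577161835798314 -4.715309932844682
[[532.6 -40.1]
 [536.    2.4]] 42.64440721808502 -4.624707226878722
lat 1.3934619887091362 fwd -41.42976756138696
```

Lateral offset is +1.4 mm, skew about 0.1° and the gap about 40 mm. I'll correct sideways and approach.

Emit:
apply_moves:
  deltas: "0 0 0 -1.5 1 -3 1;0 0 0 0 0 -6 1;0 0 0 0 0 -6 1;0 0 0 0 0 -6 1;0 0 0 0 0 -5 1;0 0 0 0 0 -4 1;0 0 0 0 0 -2 1;0 0 0 0 0 0 1;0 0 0 0 0 0 1"

```text
time: 11.95
ee_pos: [520.5, -18.8, 11.2]
orientation: [-1.57, -0.0, 1.495]
wrist_force: [-0.3, 0.5, -3.9]
gripper_width: 0.508
```

Emit:
apply_moves:
  deltas: "0 0 0 0 0 -2 1;0 0 0 0 0 -2 1;0 0 0 0 0 -2 1;0 0 0 0 0 -1 1;0 0 0 0 0 0 1;0 0 0 0 0 0 1"

```text
time: 12.55
ee_pos: [527.7, -19.4, 11.3]
orientation: [-1.571, -0.0, 1.495]
wrist_force: [-0.6, 0.8, -2.4]
gripper_width: 0.51
```

Emit:
apply_moves:
  deltas: "0 0 0 1 0 -1.5 1;0 0 0 0 0 -1.5 1;0 0 0 0 0 -1 1;0 0 0 0 0 0 1;0 0 0 0 0 0 1;0 0 0 0 0 0 1"

```text
time: 13.15
ee_pos: [531.2, -18.6, 11.1]
orientation: [-1.57, 0.0, 1.495]
wrist_force: [-4.1, -0.5, -4.9]
gripper_width: 0.507
```

Emit:
apply_moves:
  deltas: "0 0 0 0 0 -1.5 1;0 0 0 0 0 -1.5 1;0 0 0 0 0 -1 1;0 0 0 0 0 0 1;0 0 0 0 0 0 1;0 0 0 0 0 0 1"

```text
time: 13.75
ee_pos: [535.0, -18.9, 11.1]
orientation: [-1.569, 0.0, 1.495]
wrist_force: [-6.3, 0.7, -2.8]
gripper_width: 0.508
```

Contact force rises about 0.6 N/mm as expected, so another 4.5 mm should give about 9 N.

Emit:
apply_moves:
  deltas: "0 0 0 0 0 -1.5 1;0 0 0 0 0 -1.5 1;0 0 0 0 0 -1.5 1;0 0 0 0 0 0 1;0 0 0 0 0 0 1;0 0 0 0 0 0 1;0 0 0 0 0 0 1;0 0 0 0 0 0 1"

```text
time: 14.55
ee_pos: [538.8, -19.3, 11.0]
orientation: [-1.568, 0.0, 1.495]
wrist_force: [-8.5, 1.7, -1.1]
gripper_width: 0.508
```

```bash
for i in 1 2; do python3 st.py; python3 - <<'E'
from h import *
[cap('scene','s4') for _ in range(2)]
E
done; python3 - <<'E'
from h import *
cap('top','t4')
b=cv2.imread('pics/s4.png'); b=cv2.resize(b[160:215,225:285],None,fx=8,fy=8,interpolation=cv2.INTER_CUBIC)
t=cv2.imread('pics/t4.png'); t=cv2.resize(t[170:230,205:315],(310,170))
o=np.zeros((440,795,3),np.uint8); o[:,:480]=b; o[:170,484:794]=t; cv2.imwrite('pics/m4.png',o)
E
```

```text
t 14.55 p [538.8 -19.3  11. ] a 85.63 tilt [-0.    -1.     0.003] F [-8.47  1.71 -1.09] w 0.508233243001347
t 14.65 p [538.7 -19.3  11. ] a 85.63 tilt [-0.    -1.     0.003] F [-8.32  0.16 -1.59] w 0.5073482676633865
```

View pics/m4.png

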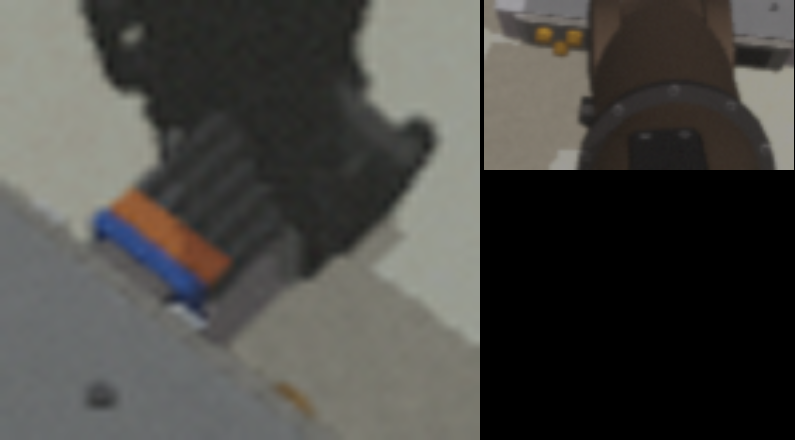

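The last picture shows the stripe flush along the pad, centred and parallel, with a steady 8.4 N. The panel is flush in the top inset. I'm handing it in.

```bash
python3 -c "
from bench import arm
print(arm.finish_job())"; python3 st.py
```

```text
the job is handed in; nothing more can be done
None
the job is handed in; nothing more can be done
```

I shut the panel, then gripped the module and pressed it onto the carriage, and handed the job in at about 14.7 s while still holding it there.

- **Panel:** I pushed through the catch until it met a rigid stop, about 30 N on the wrist with no further travel. The top view then showed it flush with the chassis front.
- **Press:** the last wrist reading was about 8.4 N, steady, with the force rising about 0.6 N/mm as the springs should. From that I put the carriage at about 9 mm in. The arm hid the pointer, so I never saw it in the green.
- **Alignment:** before contact, the scene camera showed the module 1.4 mm to one side and 0.1° off square, and I then corrected the sideways offset. At the end the tool stood about 1 mm sideways of the target line, and the picture showed the module flush and parallel with the pad.
- **Checks that disagreed:** the panel's closed angle came out between 4.0° and 4.7° depending on which edges I measured; I used about 4.4°. That spread is well inside the 0.09 rad limit.
- **Bystanders:** I never went near the bottle, tray or screwdriver, but I did not measure their positions again at the end.

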